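# Set out the calibration weights in order of size

## Robot

A 7-joint arm with a two-finger parallel gripper is mounted at the origin on the work surface. World frame = base frame: x ahead of the robot, y to its left, z up, the work surface at z = 0. Lengths are in mm, angles in rad, forces in N, time in s.
With the tool pointing down it reaches from about 400 to 750 mm from the base axis. Payload 19.5 kg.
Tool frame: the origin (TCP) lies midway between the tips of the shut fingers; the grasp point (between the pads) lies hold_point_z behind it (hold_point_z is the distance from the TCP to the grasp point, in mm); z points along the fingers, y is the line along which they close (so a half turn about z gives the same grasp; the last joint's range is limited). The gripper opens to 85 mm and grips with 20 to 120 N. Pads are 22 mm wide; open, the fingers measure 114 mm over their backs; the gripper's body (76 mm by 85 mm) begins 54 mm behind the grasp point. The pads swing forward as they close: fully open they stand 13 mm farther back than shut.
Start: joints at [-1.22, 0.707, -0.028, 1.485, 0.022, 0.951, -0.075], TCP at [220.082, 531.186, 231.268] pointing down, gripper open.
Joint ranges: [-2.71, 2.71], [-0.32, 2.16], [-1.57, 1.52], [0, 2.45], [-1.46, 4.6], [0, 2.02], [-2.83, 2.83]. Speed limits (rad/s): [1.89, 1.89, 2.57, 2.57, 3.01, 3.01, 3.01].

## Interface

Orientations are given as a rotation vector (axis times angle).
In Python, from rig import get_state, camera, camera_info, close_job, cut_out, spot_point, hold_point_z gives the robot as it stands. The module is installed in compiled form; this text tells all that it offers.
- The arm moves only by the shell command python3 -m pendant 'ROWS'. ROWS is text: rows parted by semicolons, each of 7 numbers parted by spaces: the closure, from -1 (fully open) to 1 (shut), then the shift along the tool's x, y, z in m, then the turn, a rotation vector about the tool's x, y, z in rad. In form: grip tx ty tz ax ay az; .... A call has 1 to 8 rows; each row shifts and turns the commanded pose from where the row before left it, along the tool's axes as they then stand; what a row does not reach is not made up. A row lasts 1/8 s, in which the tool goes at most 62.5 mm and 10.7 degrees, less where a joint would pass 70% of its speed; a pose out of reach is approached as far as the arm can. A call with a gripper value outside its range is refused whole. The fingers move at their own pace and stop on an object; the grip force is fixed at half the most. Time passes only in rows, so rows that do not move let the fingers close. It gives the time, the measured TCP pose, the force, the opening and the grip force at its end, in the units of the state.
- get_state(): the state, without advancing time (a new reading comes with each control period).
- camera(name): name is "side" or "top" or "wrist"; returns the picture (384x512x3 uint8, blue, green, red); there is no depth.
- camera_info(name): a dict with "fx", "fy", "cx", "cy" (pixels), "R" (3x3) and "t" (3): a world point X has camera coordinates R X + t. Camera axes: x right, y down, z forward; pixel columns grow to the right and rows downward; lengths in mm; the calibration is good to about 2 mm. A picture is of the moment at which its call begins: read the wrist's pose just before it. camera_info takes no time and is no camera call; for the wrist camera it gives the pose at the moment of the call.
- close_job(): hands the job in; it is judged then, once.
Trained networks look in the newest picture that a camera, given by its name, has taken for a name from the list of things; names that differ only in an ending like _2 or _b are one class to them, and where a whole thing is asked for, a point or a joint stands for the part that bears it (a point fixed in the world has none). Each returns a list of dicts, best first, with "p" (0 to 1); they miss things now and then, are a little off and sometimes report something else, mostly with a low value. They report only what shows in the picture. A call takes as long as a camera call. They do not tell look-alikes from the thing itself.
- cut_out(camera, label): "region" (384x512 bool, what is visible of it).
- spot_point(camera, label): "location" ([x, y, z] in mm, in world coordinates, good to about 4 mm: a listed point, or the origin of a listed thing).
The state is a dict: "time_s": time; "q": joint angles; "joint_vel": joint speeds; "joint_torque": joint torques, N m; "tcp_pos": TCP position; "tcp_rot": TCP orientation; "wrist_force": force on the tool from outside, world axes, zero at the start; "torque": the same for the moment, N m; "width": finger opening in mm; "finger_force": force on a finger pad.
Only numpy, scipy, OpenCV 4.12 (cv2) and the standard library are available. Lean on these libraries where they do the work, as an engineer would, in place of code of your own. Each camera call takes 0.05 s, during which the arm holds its last target. There are 200 camera calls.

## Task

Before the pull tester is checked, set out the four steel calibration weights on the strip with the row of round rubber pads: each standing upright in the middle of its own pad, the largest on the pad next to the tall pin and the others following in order of size, so that the smallest is farthest from the pin. Leave the little jar that stands among the weights where it is.

Things in the scene. Friction and masses are not known exactly. Their poses are not given: they have to be found in the camera images.
- weight_large: largest of four plain steel knob weights: an upright straight cylinder 46 mm in diameter and 46 mm tall, then a narrow neck and a round knob 24 mm in diameter on top, 66 mm tall in all, about 600 g. Origin: centre of the underside; z is up along its axis when upright. It can be gripped across the cylinder.
- weight_medium: second largest of four plain steel knob weights: an upright straight cylinder 35 mm in diameter and 37 mm tall, then a narrow neck and a round knob 19 mm in diameter on top, 54 mm tall in all, about 270 g. Origin: centre of the underside; z is up along its axis when upright. It can be gripped across the cylinder.
- weight_small: third largest of four plain steel knob weights: an upright straight cylinder 25 mm in diameter and 29 mm tall, then a narrow neck and a round knob 15 mm in diameter on top, 42 mm tall in all, about 110 g. Origin: centre of the underside; z is up along its axis when upright. It can be gripped across the cylinder.
- weight_tiny: smallest of four plain steel knob weights: an upright straight cylinder 17 mm in diameter and 22 mm tall, then a narrow neck and a round knob 11 mm in diameter on top, 32 mm tall in all, about 40 g. Origin: centre of the underside; z is up along its axis when upright. It can be gripped across the cylinder.
- pad_a: one of four like round black rubber pads, 48 mm in diameter and 3 mm thick, fixed in a straight row, 56 to 76 mm apart, on a fixed aluminium strip (350 x 70 x 8 mm) running roughly left to right before the robot. The letter says nothing about its place in the row. Origin: centre of its underside; its top is 3 mm above the origin, 11 mm above the table. z up.
- pad_b: one of four like round black rubber pads, 48 mm in diameter and 3 mm thick, fixed in a straight row, 56 to 76 mm apart, on a fixed aluminium strip (350 x 70 x 8 mm) running roughly left to right before the robot. The letter says nothing about its place in the row. Origin: centre of its underside; its top is 3 mm above the origin, 11 mm above the table. z up.
- pad_c: one of four like round black rubber pads, 48 mm in diameter and 3 mm thick, fixed in a straight row, 56 to 76 mm apart, on a fixed aluminium strip (350 x 70 x 8 mm) running roughly left to right before the robot. The letter says nothing about its place in the row. Origin: centre of its underside; its top is 3 mm above the origin, 11 mm above the table. z up.
- pad_d: one of four like round black rubber pads, 48 mm in diameter and 3 mm thick, fixed in a straight row, 56 to 76 mm apart, on a fixed aluminium strip (350 x 70 x 8 mm) running roughly left to right before the robot. The letter says nothing about its place in the row. Origin: centre of its underside; its top is 3 mm above the origin, 11 mm above the table. z up.
- pin: the tall pin: an upright steel pin of 12 mm diameter with a 22 mm collar at its foot, 58 mm tall, fixed at one end of the strip (either end) in line with the pads, about 48 mm from the centre of the nearest pad. The other end of the strip has only a 6 mm high stud. Origin: centre of its underside, on top of the strip, 8 mm above the table.
- jar: small pale translucent plastic jar with a black cap, 36 mm in diameter and 55 mm tall, about 90 g, loose, standing among the weights. Origin: centre of its underside. It stays where it is. (A white roll of tape, 48 mm across and 18 mm high, lies in the same row; it is not listed.)
Mind the look-alikes: they are no part of the job. Leave any green look-alike of the weight_large alone. Leave any yellow look-alike of the jar alone.

How it is judged (in metres and radians):
At the end, for the whole second after the job is handed in: Each weight stands upright (within 0.1 rad) and still on a pad of its own, its centre within 12 mm of the pad's centre; counted from the tall pin the pads hold the largest, second largest, third largest and smallest weight. The jar stands upright within 20 mm of where it was (((horizontal distance between weight_large and pad_a below 0.012 m and z of weight_large in the frame of pad_a between 0.0005 and 0.006 m) or (horizontal distance between weight_large and pad_b below 0.012 m and z of weight_large in the frame of pad_b between 0.0005 and 0.006 m) or (horizontal distance between weight_large and pad_c below 0.012 m and z of weight_large in the frame of pad_c between 0.0005 and 0.006 m) or (horizontal distance between weight_large and pad_d below 0.012 m and z of weight_large in the frame of pad_d between 0.0005 and 0.006 m)) and horizontal distance between weight_large and pin between 0 and 0.081 m and angle between each of weight_large, weight_medium, weight_small, weight_tiny's own z axis and vertical below 0.1 rad and linear speed of each of weight_large, weight_medium, weight_small, weight_tiny below 0.01 m/s and ((horizontal distance between weight_medium and pad_a below 0.012 m and z of weight_medium in the frame of pad_a between 0.0005 and 0.006 m) or (horizontal distance between weight_medium and pad_b below 0.012 m and z of weight_medium in the frame of pad_b between 0.0005 and 0.006 m) or (horizontal distance between weight_medium and pad_c below 0.012 m and z of weight_medium in the frame of pad_c between 0.0005 and 0.006 m) or (horizontal distance between weight_medium and pad_d below 0.012 m and z of weight_medium in the frame of pad_d between 0.0005 and 0.006 m)) and horizontal distance between weight_medium and pin between 0.081 and 0.147 m and ((horizontal distance between weight_small and pad_a below 0.012 m and z of weight_small in the frame of pad_a between 0.0005 and 0.006 m) or (horizontal distance between weight_small and pad_b below 0.012 m and z of weight_small in the frame of pad_b between 0.0005 and 0.006 m) or (horizontal distance between weight_small and pad_c below 0.012 m and z of weight_small in the frame of pad_c between 0.0005 and 0.006 m) or (horizontal distance between weight_small and pad_d below 0.012 m and z of weight_small in the frame of pad_d between 0.0005 and 0.006 m)) and horizontal distance between weight_small and pin between 0.147 and 0.213 m and ((horizontal distance between weight_tiny and pad_a below 0.012 m and z of weight_tiny in the frame of pad_a between 0.0005 and 0.006 m) or (horizontal distance between weight_tiny and pad_b below 0.012 m and z of weight_tiny in the frame of pad_b between 0.0005 and 0.006 m) or (horizontal distance between weight_tiny and pad_c below 0.012 m and z of weight_tiny in the frame of pad_c between 0.0005 and 0.006 m) or (horizontal distance between weight_tiny and pad_d below 0.012 m and z of weight_tiny in the frame of pad_d between 0.0005 and 0.006 m)) and horizontal distance between weight_tiny and pin between 0.213 and 0.3 m and distance of jar from where it was at the start of the episode below 0.02 m and angle between jar's own z axis and vertical below 0.2 rad); the robot touches nothing.
It fails at once if the jar is pushed away by more than 20 mm or tipped over (distance of jar from where it was at the start of the episode above 0.02 m or angle between jar's own z axis and vertical above 0.5 rad).
It also fails if it takes over 90 s, if anything falls off the work surface, if the arm or the gripper's body presses on something with over 40 N, if the wrist force passes 120 N, or if a joint passes its speed limit or range.

## Working session

There is one attempt and no reset: what is moved stays moved. The work goes in short steps, Python scripts to look and compute and a shell command to move; the robot and the scene stay as the last step left them, time stands still between calls to the robot, and variables do not carry over. Pictures are saved under pics/ and viewed, at most 14 in all, crops included, and the job is handed in when it is done.

```bash
mkdir -p pics; python3 - <<'E'
from rig import *
import cv2, numpy as np
s=get_state(); print({k:np.round(v,3).tolist() for k,v in s.items()}); print(hold_point_z if not callable(hold_point_z) else hold_point_z())
for c in("top","side"):
    im=camera(c); cv2.imwrite(f"pics/{c}0.png",im)
    for n in ["weight_large","weight_medium","weight_small","weight_tiny","pad_a","pin","jar"]:
        for d in spot_point(c,n): print(c,n,round(d["p"],2),np.round(d["location"],1).tolist())
    i=camera_info(c); print(c,i["fx"],np.round(-np.array(i["R"]).T@np.array(i["t"]),0))
E
```

```text
{'time_s': 0.0, 'q': [-1.22, 0.707, -0.028, 1.485, 0.022, 0.951, -0.075], 'joint_vel': [0.001, -0.0, -0.001, -0.001, 0.0, 0.001, 0.0], 'joint_torque': [0.0, -88.321, 1.235, -23.616, 0.017, 0.007, 0.0], 'tcp_pos': [219.997, 530.956, 230.837], 'tcp_rot': [-0.613, -3.081, 0.002], 'wrist_force': [0.198, -0.588, -0.331], 'torque': [0.025, 0.001, -0.037], 'finger_force': 0.0, 'width': 85.484}
18.700000000000003
top weight_large 0.92 [461.2, 160.0, 1.2]
top weight_large 0.66 [363.7, 203.1, -3.4]
top weight_large 0.61 [370.8, 103.1, -1.1]
top weight_medium 0.54 [438.1, -230.9, 0.8]
top weight_small 0.61 [469.7, 237.4, 0.8]
top weight_tiny 0.38 [434.5, -159.2, 2.1]
top pad_a 0.76 [663.2, -87.3, 8.9]
top pad_a 0.61 [665.9, 46.1, 6.1]
top pad_a 0.6 [660.6, 108.1, 9.6]
top pin 0.49 [667.7, -134.9, 9.1]
top jar 0.71 [448.5, 52.3, -1.0]
top jar 0.5 [517.9, 43.3, -1.0]
top 453.5843155522573 [ 396.  -19. 1075.]
side weight_large 0.84 [365.6, 204.1, -4.8]
side weight_large 0.66 [460.1, 156.6, -1.6]
side weight_large 0.56 [377.3, 102.6, -3.0]
side weight_large 0.4 [662.5, 40.5, 11.2]
side weight_medium 0.86 [435.1, -234.2, -0.1]
side weight_small 0.66 [437.3, -161.5, 1.8]
side weight_small 0.61 [470.7, 236.1, -1.8]
side weight_tiny 0.69 [437.2, -163.6, -1.3]
side pad_a 0.9 [661.2, -20.3, 7.9]
side pad_a 0.7 [656.9, -88.3, 10.7]
side pad_a 0.62 [447.8, 43.6, -0.5]
side pad_a 0.54 [663.7, 104.1, 6.4]
side pad_a 0.52 [658.4, 45.2, 11.4]
side jar 0.74 [449.9, 43.9, -2.4]
side jar 0.69 [524.8, 42.7, -1.3]
side 385.2866680420926 [ 220. -380.  494.]
```

View pics/top0.png

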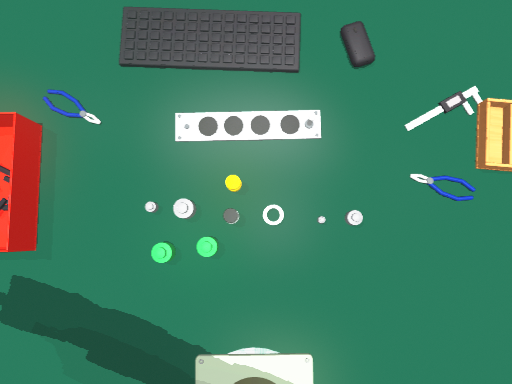

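View pics/side0.png

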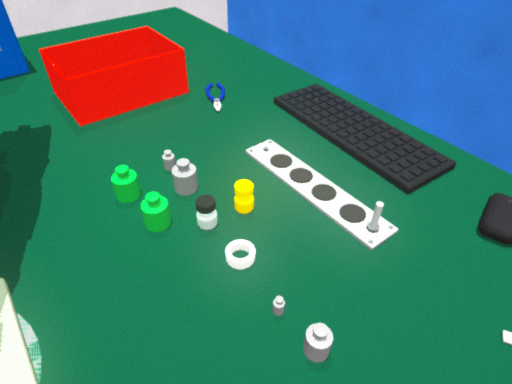

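The top picture shows the strip at row 125 with pads at columns 208, 233, 260 and 290, and the tall pin at the right end (309,124).

Weight candidates in the top picture:
- grey: (183,208), (150,207), (322,220) and (355,217)
- green look-alikes: (162,253) and (207,247)
- jar: (231,216), with its yellow look-alike at (233,183)
- tape: (273,215)

By size I choose large = (183,208), medium = (355,217), small = (150,207) and tiny = (322,220). I'll check this in a close crop and measure the positions.

```bash
cat > h.py <<'E'
from rig import *
import cv2, numpy as np
def ray(c,u,v,z,i=None):
    i=i or camera_info(c); R=np.array(i["R"]); t=np.array(i["t"]); o=-R.T@t
    d=R.T@np.array([(u-i["cx"])/i["fx"],(v-i["cy"])/i["fy"],1]); return o+d*(z-o[2])/d[2]
def proj(i,X):
    p=np.atleast_2d(X)@np.array(i["R"]).T+np.array(i["t"]); return np.c_[i["fx"]*p[:,0]/p[:,2]+i["cx"],i["fy"]*p[:,1]/p[:,2]+i["cy"]]
DIM={"large":(46,46,66,24),"medium":(35,37,54,19),"small":(25,29,42,15),"tiny":(17,22,32,11)}
def sil(i,n,x,y,z0=0,S=8,shape=(384,512)):
    """rendered silhouette (soft) of a weight at x,y"""
    D,H,T,k=DIM[n]; a=np.linspace(0,2*np.pi,40)
    c=lambda r,z:np.c_[x+r*np.cos(a),y+r*np.sin(a),np.full(40,z0+z)]
    m=np.zeros((shape[0]*S,shape[1]*S),np.uint8)
    for P in (np.r_[c(D/2,0),c(D/2,H)],np.r_[c(k*.3,H),c(k*.5,T-k*.5),c(k*.3,T)]):
        cv2.fillConvexPoly(m,cv2.convexHull(np.int32(np.round(proj(i,P)*S))),255)
    return cv2.resize(m,shape[::-1],interpolation=cv2.INTER_AREA)/255.
E
python3 - <<'E'
from h import *
im=cv2.imread("pics/top0.png"); g=cv2.cvtColor(im,cv2.COLOR_BGR2GRAY)
roi=np.zeros_like(g); roi[112:139,178:320]=1
m=((g<110)&(roi>0)).astype(np.uint8)
n,l,st,ce=cv2.connectedComponentsWithStats(m)
for k in range(1,n):
    if st[k,4]>100: print("pad",st[k,4],ce[k].round(1),ray("top",*ce[k],11).round(1))
i=camera_info("top")
hsv=cv2.cvtColor(im,cv2.COLOR_BGR2HSV)
fg=(hsv[...,1]<110).astype(float)
from scipy.optimize import minimize
for nme,x,y in(("large",461,158),("medium",437,-232),("small",470,237),("tiny",435,-161)):
    u,v=proj(i,[x,y,20])[0].astype(int); w=(slice(v-15,v+15),slice(u-15,u+15))
    best=min(((((sil(i,nme,x+a,y+b,S=4)[w]-fg[w])**2).sum(),x+a,y+b) for a in range(-8,9,2) for b in range(-8,9,2)))
    print(nme,best,fg[w].sum())
C=lambda u,v:cv2.resize(im[v-30:v+30,u-40:u+40],(400,300),interpolation=cv2.INTER_CUBIC)
cv2.imwrite("pics/crop.png",np.vstack([np.hstack([C(175,215),C(335,218)]),np.hstack([C(290,124),C(207,124)])]))
E
```

```text
large (np.float64(15.5360092272203), 461, 156) 403.0
medium (np.float64(8.67770857362553), 437, -236) 237.0
small (np.float64(7.609334871203383), 466, 235) 133.0
tiny (np.float64(4.6993464052287575), 433, -163) 58.0
```

View pics/crop.png

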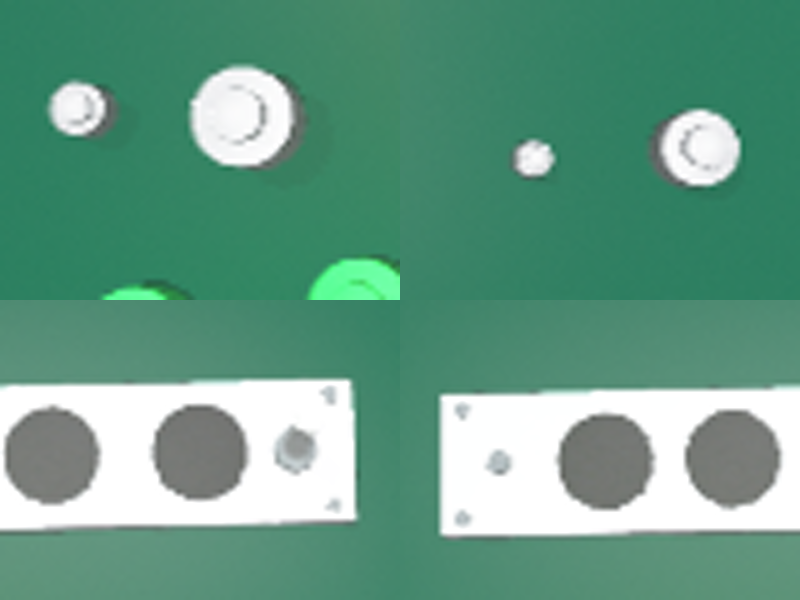

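```bash
python3 -m pendant '-1 0 0 0 0 0 0.168; -1 0 0 0 0 0 0.168; -1 0 0 0 0 0 0.168; -1 0 0 0 0 0 0.168; -1 0 0 0 0 0 0.168; -1 0 0 0 0 0 0.168; -1 0 0 0 0 0 0.168; -1 0 0 0 0 0 0'
```

```text
time_s: 1.8
tcp_pos: [219.9, 531.3, 231.2]
tcp_rot: [2.218, 2.225, -0.0]
wrist_force: [-0.2, 0.7, -0.3]
width: 85.1
finger_force: 0.0
```

The crop shows plain grey-white weights: small at (78,108) and large at (243,117) in the upper left, tiny at (534,158) and medium at (700,148) in the upper right. The look-alikes are clearly green. The tall pin with its collar is at the right end of the strip (296,450), and the left end has only the low stud (498,462). The choice stands.

Next I measure the pads and move over the row.

```bash
python3 - <<'E'
from h import *
im=cv2.imread("pics/top0.png"); g=cv2.cvtColor(im,cv2.COLOR_BGR2GRAY)
print(g[125,200:216],g[125,180:184])
for u0,v0 in((208,126),(233,126),(260,125),(290,124)):
    w=g[v0-13:v0+14,u0-13:u0+14].astype(float)
    wt=np.clip((220-w)/(220-g[v0,u0]),0,1)*(np.hypot(*np.mgrid[-13:14,-13:14])<13)
    c=[u0+(wt*np.mgrid[-13:14,-13:14][1]).sum()/wt.sum(), v0+(wt*np.mgrid[-13:14,-13:14][0]).sum()/wt.sum()]
    print(np.round(c,2),wt.sum().round(),ray("top",*c,11).round(1))
E
python3 -m pendant '-1 -0.05 0.025 0 0 0 0; -1 -0.055 0.055 0 0 0 0; -1 -0.055 0.055 0 0 0 0; -1 -0.055 0.055 0 0 0 0; -1 -0.055 0.055 0 0 0 0; -1 -0.025 0.005 0 0 0 0;-1 0 0 0 0 0 0; -1 0 0 0 0 0 0'
```

```text
[114 116 117 117 115 116 117 117 118 119 119 118 119 119 119 120] [255 255 255 254]
[207.58 125.83] 282.0 [660.1 104.5  11. ]
[233.02 125.16] 281.0 [661.1  43.5  11. ]
[259.78 124.67] 282.0 [661.6 -20.8  11. ]
[289.53 123.98] 283.0 [662.6 -92.2  11. ]
time_s: 2.8
tcp_pos: [427.1, 280.7, 231.3]
tcp_rot: [-2.215, -2.227, -0.0]
wrist_force: [-0.2, 0.0, -0.3]
width: 85.3
finger_force: 0.0
```

```bash
python3 -m pendant '-1 -0.025 0.022 0 0 0 0; -1 -0.02 0.019 0 0 0 0;-1 0 0 0.04 0 0 0; -1 0 0 0.04 0 0 0; -1 0 0 0 0 0 0'
python3 - <<'E'
from h import *
s=get_state(); print(s["tcp_pos"].round(1) if hasattr(s["tcp_pos"],'round') else s["tcp_pos"])
i=camera_info("wrist"); cv2.imwrite("pics/w1.png",camera("wrist")); np.save("w1.npy",i,allow_pickle=True)
print(proj(i,[[468,236,0],[468,236,29],[461,157,46]]), -np.array(i["R"]).T@i["t"])
for n in("weight_small","weight_large"):
    for d in spot_point("wrist",n): print(n,d["p"],np.round(d["location"],1))
E
```

```text
time_s: 3.42
tcp_pos: [467.2, 235.5, 149.7]
tcp_rot: [-2.215, -2.226, 0.006]
wrist_force: [-0.1, 0.0, 0.5]
width: 85.5
finger_force: 0.0
[467.2 235.5 149.7]
[[262.63407312 173.88887464]
 [262.70104744 183.35592547]
 [254.29481291 273.94106417]] [466.89419851 320.91621376 292.02286125]
weight_small 0.61 [472.5 234.2   0.9]
weight_large 0.9 [363.4 205.9  -1.8]
weight_large 0.87 [380.4 106.1  -2.1]
weight_large 0.68 [460.8 154.9   4.2]
weight_large 0.26 [446.9  49.7  -1.7]
```

View pics/w1.png

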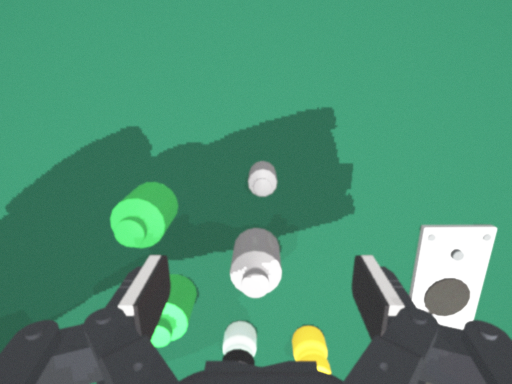

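The wrist picture shows the small weight at (263,178), where (468,236) projects, and the large one at (256,262). I'll descend and grip the small weight.

```bash
python3 -m pendant '-1 0 0.001 0.04 0 0 0; -1 0 0 0.04 0 0 0; -1 0 0 0.035 0 0 0; -1 0 0 0.02 0 0 0; -1 0 0 0.01 0 0 0; -1 0 0 0 0 0 0; 1 0 0 0 0 0 0; 1 0 0 0 0 0 0'; python3 -m pendant '1 0 0 0 0 0 0; 1 0 0 0 0 0 0; 1 0 0 0 0 0 0; 1 0 0 0 0 0 0;1 0 0 0 0 0 0'
```

```text
time_s: 4.58
tcp_pos: [469.7, 235.1, 7.0]
tcp_rot: [2.219, 2.224, 0.001]
wrist_force: [0.3, -0.3, 0.3]
width: 51.9
finger_force: 0.0
time_s: 5.2
tcp_pos: [469.5, 235.0, 6.8]
tcp_rot: [2.219, 2.224, 0.001]
wrist_force: [-2.0, 0.0, 10.3]
width: 22.8
finger_force: 58.4
```

```bash
python3 -m pendant '1 0 0 -0.04 0 0 0; 1 0 0 -0.05 0 0 0; 1 0 0 0 0 0 0'; python3 -m pendant '1 -0.035 0.035 0 0 0 0; 1 -0.039 0.039 0 0 0 0; 1 -0.039 0.039 0 0 0 0; 1 -0.039 0.039 0 0 0 0; 1 -0.0395 0.0395 0 0 0 0; 1 0 0 0 0 0 0; 1 0 0 0 0 0 0'
python3 - <<'E'
from h import *
i=camera_info("wrist"); cv2.imwrite("pics/w2.png",camera("wrist"))
print(proj(i,[[661.6,-20.8,11],[662.6,-92.2,11],[661,43.5,11]]))
for d in spot_point("wrist","pad_a"): print(d["p"],np.round(d["location"],1))
E
```

```text
time_s: 5.58
tcp_pos: [470.6, 235.5, 99.2]
tcp_rot: [2.218, 2.223, 0.007]
wrist_force: [-0.3, 0.0, -1.7]
width: 22.8
finger_force: 59.5
time_s: 6.45
tcp_pos: [660.7, 44.2, 95.3]
tcp_rot: [-2.218, -2.223, 0.001]
wrist_force: [0.1, 1.0, -0.5]
width: 22.8
finger_force: 59.5
[[262.45180952 273.62712446]
 [263.30525066 342.76982586]
 [261.94245208 199.95973272]]
0.87 [663.3  48.1   5.9]
0.74 [665.1 -95.7   7.4]
0.68 [665.  106.1   6.3]
```

View pics/w2.png

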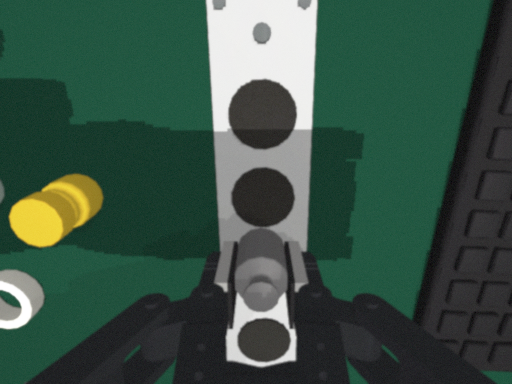

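The small weight hangs upright in the grip at (262,260). Below it, pad three is at (262,197) and the near-pin pad at (264,340). Both sit about 2 mm further in +y than my top-camera estimate. Lowering.

```bash
python3 -m pendant '1 0.001 0 0.03 0 0 0; 1 0 0 0.03 0 0 0; 1 0 0 0.012 0 0 0; 1 0 0 0 0 0 0; 1 0 0 0.003 0 0 0; 1 0 0 0 0 0 0'
```

```text
time_s: 7.3
tcp_pos: [661.6, 44.8, 21.9]
tcp_rot: [2.219, 2.223, 0.001]
wrist_force: [0.3, -0.6, -1.2]
width: 22.9
finger_force: 59.5
```

```bash
python3 -m pendant '1 0 0 0.003 0 0 0; 1 0 0 0 0 0 0'; python3 -m pendant '1 0 0 0.001 0 0 0; 1 0 0 0 0 0 0'
```

```text
time_s: 7.55
tcp_pos: [661.3, 44.8, 18.2]
tcp_rot: [-2.219, -2.224, 0.0]
wrist_force: [-0.4, -0.0, -1.4]
width: 22.9
finger_force: 59.5
time_s: 7.8
tcp_pos: [661.4, 44.8, 17.8]
tcp_rot: [2.219, 2.224, 0.0]
wrist_force: [-2.7, -0.9, 7.8]
width: 22.9
finger_force: 60.5
```

```bash
python3 -m pendant '-1 0 0 0 0 0 0; -1 0 0 0 0 0 0; -1 0 0 0 0 0 0; -1 0 0 0 0 0 0; -1 0 0 -0.02 0 0 0; -1 0 0 -0.05 0 0 0; -1 0 0 -0.05 0 0 0'; python3 -m pendant '-1 0.025 -0.045 0 0 0 0; -1 0.025 -0.045 0 0 0 0; -1 0.025 -0.045 0 0 0 0; -1 0.025 -0.045 0 0 0 0; -1 0.012 -0.02 0 0 0 0; -1 0 0 0 0 0 0'
python3 - <<'E'
from h import *
i=camera_info("wrist"); cv2.imwrite("pics/w3.png",camera("wrist"))
print(proj(i,[[462,156,0],[462,156,46],[462,156,66]]))
for d in spot_point("wrist","weight_large"): print(d["p"],np.round(d["location"],1))
E
```

```text
time_s: 8.68
tcp_pos: [661.3, 44.7, 140.2]
tcp_rot: [2.219, 2.223, 0.001]
wrist_force: [0.5, 0.6, 0.3]
width: 85.4
finger_force: 0.0
time_s: 9.43
tcp_pos: [460.5, 157.5, 138.6]
tcp_rot: [-2.217, -2.226, -0.002]
wrist_force: [1.0, -0.1, -0.9]
width: 85.3
finger_force: 0.0
[[262.74685236 179.78706874]
 [263.14088433 197.23405535]
 [263.35835338 206.86317171]]
0.76 [363.4 209.6   0.7]
0.7 [460.2 154.5  -0.6]
0.58 [379.7 106.5  -2. ]
```

View pics/w3.png

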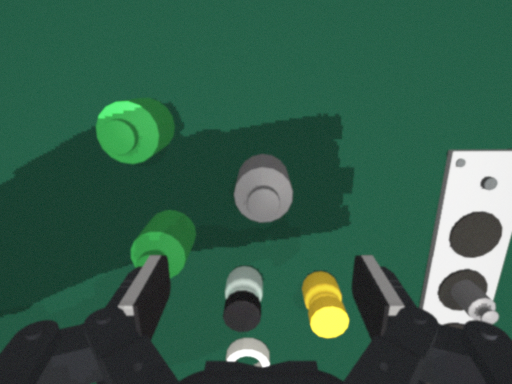

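The large weight's knob is at (264,202), so its centre is near (462,158). The small weight stands on pad three at (465,300). Gripping the large one.

```bash
python3 -m pendant '-1 0.001 0.0015 0.04 0 0 0; -1 0 0 0.04 0 0 0; -1 0 0 0.035 0 0 0; -1 0 0 0.014 0 0 0; -1 0 0 0 0 0 0; 1 0 0 0 0 0 0; 1 0 0 0 0 0 0; 1 0 0 0 0 0 0'; python3 -m pendant '1 0 0 0 0 0 0; 1 0 0 0 0 0 0; 1 0 0 0 0 0 0; 1 0 0 0 0 0 0'
```

```text
time_s: 10.52
tcp_pos: [462.9, 157.5, 9.3]
tcp_rot: [2.219, 2.223, 0.002]
wrist_force: [-2.4, -0.6, 15.9]
width: 44.5
finger_force: 59.0
time_s: 11.02
tcp_pos: [462.9, 157.6, 9.3]
tcp_rot: [2.219, 2.223, 0.002]
wrist_force: [-2.6, -0.2, 15.6]
width: 44.5
finger_force: 59.1
```

```bash
python3 -m pendant '1 0 0 -0.02 0 0 0; 1 0 0 -0.045 0 0 0; 1 0 0 -0.045 0 0 0; 1 0 0 0 0 0 0'; python3 -m pendant '1 -0.0413 0.0332 0 0 0 0; 1 -0.0413 0.0332 0 0 0 0; 1 -0.0413 0.0332 0 0 0 0; 1 -0.0413 0.0332 0 0 0 0; 1 -0.0413 0.0332 0 0 0 0; 1 -0.0413 0.0332 0 0 0 0; 1 0 0 0 0 0 0; 1 0 0 0 0 0 0'
python3 - <<'E'
from h import *
i=camera_info("wrist"); cv2.imwrite("pics/w4.png",camera("wrist"))
print(proj(i,[[661.6,-19,11],[661,44.8,11]]))
E
```

```text
time_s: 11.52
tcp_pos: [463.6, 157.8, 120.9]
tcp_rot: [2.218, 2.223, 0.006]
wrist_force: [0.9, -0.5, -6.1]
width: 44.2
finger_force: 63.7
time_s: 12.52
tcp_pos: [661.5, -89.5, 116.9]
tcp_rot: [-2.218, -2.222, 0.001]
wrist_force: [-0.3, 0.4, -5.4]
width: 44.4
finger_force: 64.2
[[261.89845725 100.14323549]
 [261.28404716   2.57586792]]
```

View pics/w4.png

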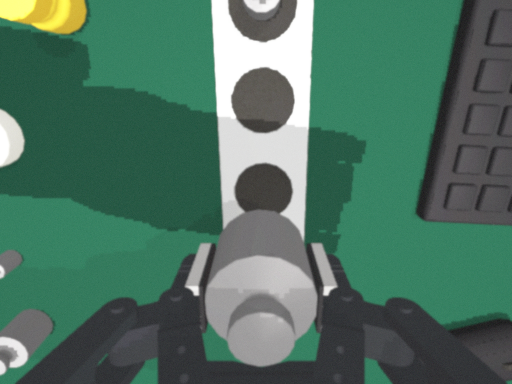

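The large weight is held and upright. Pad two is at (263,100), as predicted, and pad one is at (264,189), partly hidden. I'll work out pad one's position and lower.

```bash
python3 - <<'E'
from h import *
print(ray("wrist",264,189,11),ray("wrist",263,100,11))
E
python3 -m pendant '1 0 0.001 0.035 0 0 0; 1 0 0 0.035 0 0 0; 1 0 0 0.02 0 0 0; 1 0 0 0 0 0 0; 1 0 0 0 0 0 0'
```

```text
[663.6648039  -88.37426919  11.        ] [662.52138866 -18.45847465  11.        ]
time_s: 13.2
tcp_pos: [664.0, -90.0, 29.6]
tcp_rot: [2.218, 2.223, 0.002]
wrist_force: [-0.5, -0.0, -5.4]
width: 44.0
finger_force: 64.1
```

```bash
python3 -m pendant '1 0.001 0 0.004 0 0 0; 1 0 0 0.004 0 0 0; 1 0 0 0 0 0 0; 1 0 0 0 0 0 0'; python3 -m pendant '1 0 0 0.001 0 0 0; 1 0 0 0 0 0 0'
```

```text
time_s: 13.7
tcp_pos: [663.5, -89.0, 20.5]
tcp_rot: [2.219, 2.223, 0.0]
wrist_force: [-1.0, 1.3, -0.2]
width: 44.2
finger_force: 64.6
time_s: 13.95
tcp_pos: [663.5, -89.0, 20.5]
tcp_rot: [2.219, 2.223, 0.001]
wrist_force: [-7.5, 2.4, 14.5]
width: 44.5
finger_force: 66.4
```

```bash
python3 -m pendant '-1 0 0 0 0 0 0; -1 0 0 0 0 0 0; -1 0 0 0 0 0 0; -1 0 0 0 0 0 0; -1 0 0 -0.02 0 0 0; -1 0 0 -0.05 0 0 0; -1 0 0 -0.05 0 0 0'; python3 -m pendant '-1 -0.026 -0.041 0 0 0 0; -1 -0.026 -0.041 0 0 0 0; -1 -0.026 -0.041 0 0 0 0; -1 -0.026 -0.041 0 0 0 0; -1 -0.026 -0.041 0 0 0 0; -1 -0.012 -0.021 0 0 0 0; -1 0 0 0 0 0 0'
python3 - <<'E'
from h import *
i=camera_info("wrist"); cv2.imwrite("pics/w5.png",camera("wrist"))
print(proj(i,[[437,-233,0],[437,-233,37],[437,-233,54],[435,-161,0],[435,-161,22]]))
for n in("weight_medium","weight_tiny"):
  for d in spot_point("wrist",n): print(n,d["p"],np.round(d["location"],1))
E
```

```text
time_s: 14.82
tcp_pos: [663.3, -89.1, 142.2]
tcp_rot: [2.219, 2.223, 0.0]
wrist_force: [1.2, -0.1, 1.5]
width: 85.5
finger_force: 0.0
time_s: 15.7
tcp_pos: [436.7, -232.7, 140.7]
tcp_rot: [2.221, 2.22, -0.0]
wrist_force: [0.5, 1.4, 0.8]
width: 85.8
finger_force: 0.0
[[261.43393551 177.59844886]
 [261.56455684 190.88372162]
 [261.63709463 198.26141742]
 [259.04689756  95.73612911]
 [258.92989224  97.15719973]]
weight_medium 0.69 [ 432.5 -232.2    1.7]
weight_tiny 0.77 [ 429.4 -160.3    3.2]
```

View pics/w5.png

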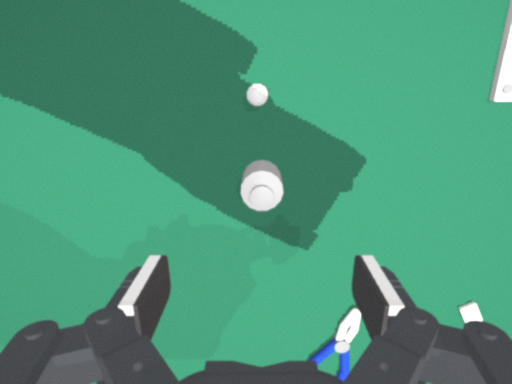

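The medium weight's top is at (262,189), which puts it near (437,-231.5). The tiny one at (257,95) is near (434,-160). Gripping the medium.

```bash
python3 -m pendant '-1 0.001 0 0.04 0 0 0; -1 0 0 0.04 0 0 0; -1 0 0 0.035 0 0 0; -1 0 0 0.019 0 0 0; -1 0 0 0 0 0 0; 1 0 0 0 0 0 0; 1 0 0 0 0 0 0; 1 0 0 0 0 0 0'; python3 -m pendant '1 0 0 0 0 0 0; 1 0 0 0 0 0 0; 1 0 0 0 0 0 0'; python3 -m pendant '1 0 0 -0.02 0 0 0; 1 0 0 -0.045 0 0 0; 1 0 0 -0.045 0 0 0; 1 0 0 0 0 0 0'
```

```text
time_s: 16.85
tcp_pos: [437.9, -230.6, 6.0]
tcp_rot: [2.219, 2.223, 0.0]
wrist_force: [-1.2, 1.8, 32.7]
width: 33.4
finger_force: 56.9
time_s: 17.23
tcp_pos: [437.9, -230.5, 6.1]
tcp_rot: [2.219, 2.223, 0.0]
wrist_force: [-1.6, 0.4, 12.3]
width: 33.3
finger_force: 58.6
time_s: 17.73
tcp_pos: [438.6, -231.0, 117.9]
tcp_rot: [2.216, 2.221, 0.002]
wrist_force: [0.2, -0.5, -4.2]
width: 33.3
finger_force: 60.7
```

```bash
python3 -m pendant '1 0.0353 0.0373 0 0 0 0; 1 0.0353 0.0373 0 0 0 0; 1 0.0353 0.0373 0 0 0 0; 1 0.0353 0.0373 0 0 0 0; 1 0.0353 0.0373 0 0 0 0; 1 0.0353 0.0373 0 0 0 0; 1 0 0 0 0 0 0; 1 0 0 0 0 0 0'; python3 -m pendant '1 0 0 0.03 0 0 0; 1 0 0 0.03 0 0 0; 1 0 0 0.02 0 0 0; 1 0 0 0 0 0 0; 1 0 0 0 0 0 0'
```

```text
time_s: 18.73
tcp_pos: [660.2, -18.7, 114.0]
tcp_rot: [-2.219, -2.223, 0.003]
wrist_force: [-0.9, -0.0, -2.8]
width: 33.5
finger_force: 61.0
time_s: 19.35
tcp_pos: [661.4, -18.5, 36.3]
tcp_rot: [2.219, 2.223, 0.001]
wrist_force: [0.5, 0.9, -2.5]
width: 33.4
finger_force: 60.9
```

```bash
python3 -m pendant '1 0 0.001 0.009 0 0 0; 1 0 0 0.007 0 0 0; 1 0 0 0 0 0 0; 1 0 0 0 0 0 0'; python3 -m pendant '1 0 0 0.002 0 0 0; 1 0 0 0 0 0 0'
```

```text
time_s: 19.85
tcp_pos: [662.0, -18.3, 19.4]
tcp_rot: [2.219, 2.224, -0.0]
wrist_force: [-0.7, 0.4, -3.4]
width: 33.3
finger_force: 60.9
time_s: 20.1
tcp_pos: [662.0, -18.2, 17.3]
tcp_rot: [2.219, 2.224, -0.0]
wrist_force: [-0.5, 0.7, -1.5]
width: 33.1
finger_force: 61.1
```

```bash
python3 -m pendant '1 0 0 0.0005 0 0 0; 1 0 0 0 0 0 0; -1 0 0 0 0 0 0; -1 0 0 0 0 0 0; -1 0 0 0 0 0 0; -1 0 0 0 0 0 0; -1 0 0 -0.02 0 0 0; -1 0 0 -0.05 0 0 0'; python3 -m pendant '-1 0 0 -0.05 0 0 0; -1 -0.026 -0.042 0 0 0 0; -1 -0.026 -0.042 0 0 0 0; -1 -0.026 -0.042 0 0 0 0; -1 -0.026 -0.042 0 0 0 0; -1 -0.026 -0.042 0 0 0 0; -1 -0.012 -0.018 0 0 0 0; -1 0 0 0 0 0 0'
python3 - <<'E'
from h import *
i=camera_info("wrist"); cv2.imwrite("pics/w6.png",camera("wrist"))
print(proj(i,[[434,-160,0],[434,-160,22],[434,-160,32]]))
for d in spot_point("wrist","weight_tiny"): print(d["p"],np.round(d["location"],1))
E
```

```text
time_s: 21.1
tcp_pos: [661.1, -18.2, 87.3]
tcp_rot: [-2.218, -2.222, 0.003]
wrist_force: [0.5, -0.0, 0.7]
width: 85.3
finger_force: 0.0
time_s: 22.1
tcp_pos: [433.7, -161.7, 138.1]
tcp_rot: [2.221, 2.22, 0.0]
wrist_force: [0.1, 0.7, 0.4]
width: 85.5
finger_force: 0.0
[[261.41524675 176.3459684 ]
 [261.49410787 183.81959352]
 [261.53408765 187.60845593]]
0.76 [ 431.1 -159.5    1.6]
```

View pics/w6.png

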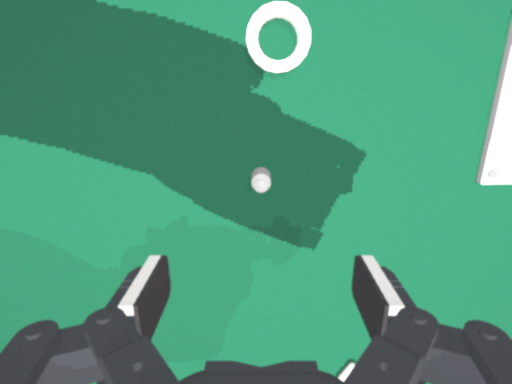

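The tiny weight is at (261,181), matching (434,-160). Gripping it.

```bash
python3 -m pendant '-1 0.0015 0 0.04 0 0 0; -1 0 0 0.04 0 0 0; -1 0 0 0.035 0 0 0; -1 0 0 0.017 0 0 0; -1 0 0 0 0 0 0; -1 0 0 0 0 0 0'; python3 -m pendant '1 0 0 0 0 0 0; 1 0 0 0 0 0 0; 1 0 0 0 0 0 0; 1 0 0 0 0 0 0; 1 0 0 0 0 0 0; 1 0 0 0 0 0 0; 1 0 0 0 0 0 0; 1 0 0 0 0 0 0'
```

```text
time_s: 22.95
tcp_pos: [434.9, -159.0, 5.6]
tcp_rot: [2.218, 2.224, 0.001]
wrist_force: [0.3, 0.4, 0.3]
width: 85.6
finger_force: 0.0
time_s: 23.95
tcp_pos: [434.3, -159.2, 5.1]
tcp_rot: [2.219, 2.223, 0.0]
wrist_force: [0.5, 1.3, 8.5]
width: 14.7
finger_force: 58.4
```

```bash
python3 -m pendant '1 0 0 -0.02 0 0 0; 1 0 0 -0.045 0 0 0; 1 0 0 -0.045 0 0 0; 1 0 0 0 0 0 0'; python3 -m pendant '1 0.0379 0.0325 0 0 0 0; 1 0.0379 0.0325 0 0 0 0; 1 0.0379 0.0325 0 0 0 0; 1 0.0379 0.0325 0 0 0 0; 1 0.0379 0.0325 0 0 0 0; 1 0.0379 0.0325 0 0 0 0; 1 0.0379 0.0325 0 0 0 0; 1 0 0 0 0 0 0'; python3 -m pendant '1 0 0 0.03 0 0 0; 1 0 0 0.03 0 0 0; 1 0 0 0 0 0 0; 1 0 0 0 0 0 0'
python3 - <<'E'
from h import *
i=camera_info("wrist"); cv2.imwrite("pics/w7.png",camera("wrist"))
p=[660.5,106.3,11]; print(proj(i,p))
for d in spot_point("wrist","pad_a"): print(d["p"],np.round(d["location"],1))
E
```

```text
time_s: 24.45
tcp_pos: [435.2, -159.5, 117.3]
tcp_rot: [2.217, 2.221, 0.003]
wrist_force: [0.1, -0.7, -1.3]
width: 14.3
finger_force: 58.8
time_s: 25.45
tcp_pos: [661.7, 110.0, 112.7]
tcp_rot: [-2.214, -2.227, 0.0]
wrist_force: [-1.1, -1.2, -1.6]
width: 14.8
finger_force: 58.9
time_s: 25.95
tcp_pos: [661.5, 106.2, 55.7]
tcp_rot: [2.219, 2.223, 0.001]
wrist_force: [-0.0, 0.2, 0.8]
width: 14.4
finger_force: 58.9
[[259.87471033 220.98533779]]
0.82 [662.3 -18.6   7.2]
0.82 [666.8 106.9   7.4]
```

View pics/w7.png

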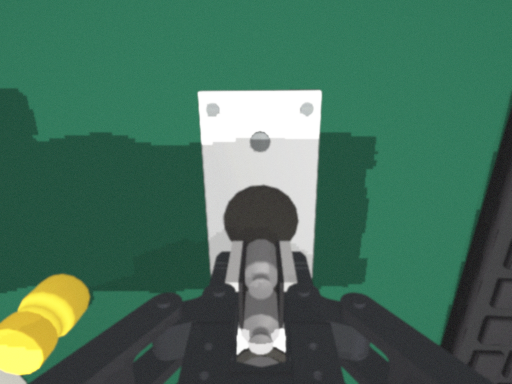

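The tiny weight is held at (261,260), and pad four's centre is at (261,220) against the predicted (260,221). Lowering.

```bash
python3 -m pendant '1 0 0 0.02 0 0 0; 1 0 0 0.015 0 0 0; 1 0 0 0 0 0 0; 1 0 0 0 0 0 0'; python3 -m pendant '1 0 0 0.0025 0 0 0; 1 0 0 0 0 0 0'
```

```text
time_s: 26.55
tcp_pos: [661.4, 106.5, 20.0]
tcp_rot: [2.219, 2.223, 0.0]
wrist_force: [0.6, -0.2, -0.4]
width: 14.2
finger_force: 58.9
time_s: 26.8
tcp_pos: [661.2, 106.6, 17.4]
tcp_rot: [2.219, 2.224, -0.0]
wrist_force: [-0.6, -0.3, -0.3]
width: 14.8
finger_force: 58.9
```

```bash
python3 -m pendant '1 0 0 0.001 0 0 0; 1 0 0 0 0 0 0'; python3 -m pendant '-1 0 0 0 0 0 0; -1 0 0 0 0 0 0; -1 0 0 0 0 0 0; -1 0 0 0 0 0 0; -1 0 0 0 0 0 0; -1 0 0 -0.02 0 0 0; -1 0 0 -0.05 0 0 0; -1 0 0 -0.05 0 0 0'; python3 -m pendant '-1 0.04 -0.03 -0.02 0 0 0; -1 0.05 -0.03 0 0 0 0; -1 0.05 -0.03 0 0 0 0; -1 0.05 -0.02 0 0 0 0; -1 0 0 0 0 0 0; -1 0 0 0 0 0 0'
python3 - <<'E'
from h import *
im=camera("top"); sd=camera("side"); it,is_=camera_info("top"),camera_info("side")
a=cv2.resize(im[95:155,165:325],(800,300),interpolation=cv2.INTER_CUBIC)
b=cv2.resize(sd[100:260,190:402],(397,300)); c=cv2.resize(sd[130:290,110:322],(397,300))
cv2.imwrite("pics/end.png",np.vstack([a,np.hstack([b,c,np.zeros((300,6,3),np.uint8)])]))
fg=im.min(2)
for n in("weight_large","weight_medium","weight_small","weight_tiny","jar"):
  for cam in("top","side"):
    for d in spot_point(cam,n)[:2]: print(cam,n,round(d["p"],2),np.round(d["location"],1).tolist())
print(get_state()["wrist_force"])
E
```

```text
time_s: 27.05
tcp_pos: [661.2, 106.6, 16.3]
tcp_rot: [2.219, 2.224, -0.0]
wrist_force: [-0.3, 0.1, 0.8]
width: 14.8
finger_force: 58.9
time_s: 28.05
tcp_pos: [661.2, 106.5, 139.2]
tcp_rot: [2.219, 2.223, 0.001]
wrist_force: [-0.5, 0.8, -0.2]
width: 85.3
finger_force: 0.0
time_s: 28.8
tcp_pos: [551.2, 295.9, 157.3]
tcp_rot: [2.219, 2.223, 0.001]
wrist_force: [-0.1, -1.1, 0.6]
width: 85.3
finger_force: 0.0
top weight_large 0.9 [371.5, 101.0, -3.2]
top weight_large 0.77 [362.5, 201.4, -4.9]
side weight_large 0.95 [662.8, -93.6, 10.6]
side weight_large 0.94 [377.1, 100.9, 1.0]
top weight_medium 0.66 [665.2, -19.0, 14.3]
side weight_medium 0.75 [662.5, -24.9, 9.1]
side weight_medium 0.63 [447.7, 45.3, 1.4]
top weight_small 0.59 [664.4, 46.7, 9.5]
side weight_small 0.71 [661.2, 46.6, 10.2]
top weight_tiny 0.59 [662.2, 104.1, 15.2]
side weight_tiny 0.4 [664.4, 106.7, 11.5]
top jar 0.69 [446.1, 51.3, 1.1]
top jar 0.48 [522.2, 41.4, -1.4]
side jar 0.83 [522.2, 47.4, 1.3]
side jar 0.77 [447.9, 43.9, -5.8]
[-0.59566587 -0.21797638  0.38116762]
```

View pics/end.png

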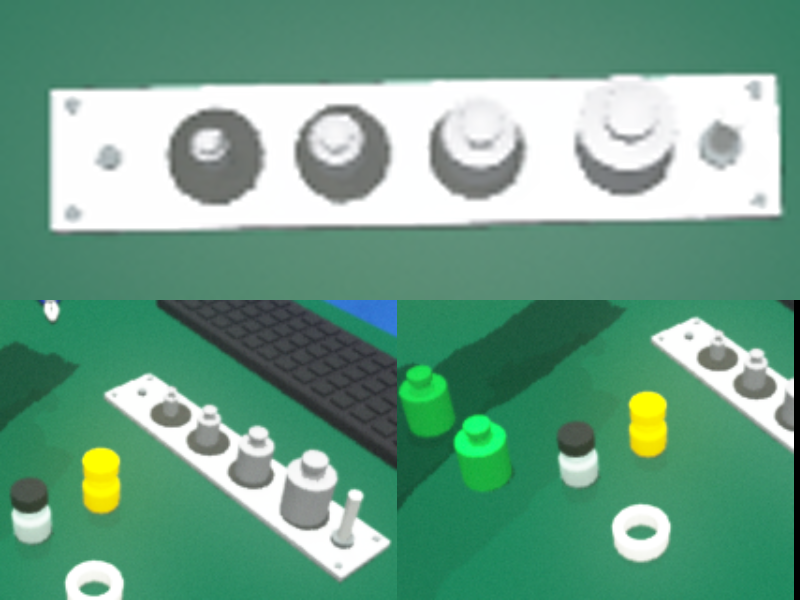

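The last picture shows all four weights upright and centred on their pads: large at (625,120) by the pin, then medium (478,130), small (337,137) and tiny (209,144). The offset upward is the expected parallax. The jar and look-alikes have not moved. Handing in.

```bash
python3 -c "from rig import *; print(close_job())"
```

```text
the job is handed in; nothing more can be done
None
```

I handed in the job at about 29 s with all four weights upright on their own pads, largest by the tall pin and smallest farthest away, and the jar untouched; the hand-in returned no verdict.

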